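Sort left- and right-hand rack brackets

ROBOT

A 7-joint arm with a two-finger parallel gripper is mounted at the origin on a cart in front of the work surface, level with it; the furniture and walls round the work are solid. World frame = base frame: x ahead of the robot, y to its left, z up, the work surface at z = 0. Lengths are in m, angles in rad, forces in N, time in s.
With the tool pointing down it reaches from about 0.4 to 0.85 m from the base axis. Payload 4.5 kg.
Tool frame: the origin (TCP) lies at the very end of the fingers, on their centre line; the grasp point (between the pads) lies 19 mm behind it; z points along the fingers, y is the direction in which the jaws open and shut (so a half turn about z gives the same grasp; the last joint's range is limited). The gripper opens to 88 mm and grips with 3 to 60 N. Pads are 18 mm wide; open, the fingers measure 123 mm over their backs; the gripper's body (75 mm by 187 mm) begins 45 mm behind the grasp point.
Start: joints at [1.286, 0.689, -0.195, 1.565, 0.157, 0.902, -0.215], TCP at [0.196, -0.594, 0.239] pointing down, gripper open.
Joint ranges: [-3.01, 3.01], [-0.46, 2.08], [-1.47, 1.51], [0.13, 2.56], [-1, 4.14], [0.04, 2.09], [-2.66, 2.66]. Speed limits (rad/s): [2.57, 2.57, 3.14, 3.14, 3.14, 3.14, 3.14].

INTERFACE

Orientations are given as a unit quaternion [w, x, y, z].
In Python, from station import status, optics, workorder gives the robot as it stands.
- The arm moves only by the tool play_rows, never from a script. Its argument "rows" is a list of rows, each a list of 7 numbers: the shift along the tool's x, y, z in m, then the turn, a rotation vector about the tool's x, y, z in degrees, then the finger opening in m, from 0 to 0.0881. In form: [[dx, dy, dz, ax, ay, az, hand], ...]. A call has 1 to 8 rows; each row is the pose to reach, as a shift and turn from the pose commanded when the call began, along the tool's axes at that moment; what a row does not reach only later rows make up. A row lasts 1/8 s, in which the tool goes at most 62.5 mm and 10.7 degrees, less where a joint would pass 70% of its speed; a pose out of reach is approached as far as the arm can. A call with a gripper value outside its range is refused whole. The fingers move at their own pace and stop on an object; "grip_force" is the grip in N (left out, the last holds). Time passes only in rows, so rows that repeat a pose let the fingers close. It gives the time, the measured TCP pose, the force and the opening at its end, in the units of the state.
- status.observe(): the state, without advancing time (a new reading comes with each control period).
- optics.capture(name): name is "scene" or "top" or "wrist"; returns a dict with "pixels" (420x560x3 uint8, blue, green, red), "mtx" (3x3 intrinsics, pixels), "distortion" ([k1, k2, p1, p2, k3] as OpenCV has them; the pictures are not rectified), "R" (3x3) and "t" (3): a world point X has camera coordinates R X + t. Camera axes: x right, y down, z forward; pixel columns grow to the right and rows downward; lengths in m; the calibration is good to about 2 mm. A picture is of the moment at which its call begins. There is no depth.
- workorder.sign_off(): hands the job in, once; it reports no verdict.
The state is a dict: "t": time; "q": joint angles; "qvel": joint speeds; "effort": joint torques, N m; "position": TCP position; "tcp_rot": TCP orientation; "ft_force": force on the tool from outside, world axes, zero at the start; "moment": the same for the moment, N m; "opening": finger opening in m.
Only numpy, scipy, OpenCV 4.12 (cv2) and the standard library are available. Lean on these libraries where they do the work, as an engineer would, in place of code of your own. Each camera call takes 0.05 s, during which the arm holds its last target.

TASK

The two aluminium end brackets for the tube racks are a mirror-image pair and lie mixed on the bench. Put the left-hand bracket into the left tray and the right-hand bracket into the right tray (left and right as the robot sees them), each standing upright on its foot on the tray's floor. Looked at from above along its wall towards the end with the foot, a left-hand bracket has its foot sticking out to the left, a right-hand one to the right.

Things in the scene. Friction and masses are not known exactly. Their poses are not given: they have to be found in the camera images.
- bracket_left_centre (a point): Centre of the loose left-hand aluminium bracket, 25 mm above its underside: an upright wall 100 mm long (x), 12 thick (y), 50 high (z), and at its +x end a flat foot 8 mm thick, x = 20 to 50 mm, sticking out 45 mm to +y (to y = +51), so to the left seen from above, looking along +x. Mirror image of the other. 0.15 kg. Grasp across the 12 mm wall; its middle is free on both sides.
- bracket_right_centre (a point): Centre of the loose right-hand aluminium bracket, 25 mm above its underside: an upright wall 100 mm long (x), 12 thick (y), 50 high (z), and at its +x end a flat foot 8 mm thick, x = 20 to 50 mm, sticking out 45 mm to -y (to y = -51), so to the right seen from above, looking along +x. Mirror image of the other. 0.15 kg. Grasp across the 12 mm wall; its middle is free on both sides.
- tray_left_floor (a point): Centre of the inner floor of the left tray (+y side of the two alike white open trays), fixed. Inside 182 mm (x) by 172 mm (y), walls 4 mm thick; the rim is 40 mm above the worktop and 36 mm above this point. z is up.
- tray_right_floor (a point): Centre of the inner floor of the right tray (-y side of the two alike white open trays), fixed. Inside 182 mm (x) by 172 mm (y), walls 4 mm thick; the rim is 40 mm above the worktop and 36 mm above this point. z is up.
There are look-alikes about, which are no part of the job. What is shaped like the part that bears bracket_left_centre but green or pink is not meant.

How it is judged:
At the end, for the whole second after the job is handed in: The left-hand bracket is inside the left tray and the right-hand bracket inside the right tray: each centre within the tray's walls and 15 to 35 mm above its floor, upright within 10 degrees, released and at rest (x of bracket_left_centre in the frame of tray_left_floor between -0.09 and 0.09 m and y of bracket_left_centre in the frame of tray_left_floor between -0.085 and 0.085 m and z of bracket_left_centre in the frame of tray_left_floor between 0.015 and 0.035 m and angle between each of bracket_left_centre, bracket_right_centre's own z axis and vertical below 0.17 rad and linear speed of each of bracket_left, bracket_right below 0.02 m/s and x of bracket_right_centre in the frame of tray_right_floor between -0.09 and 0.09 m and y of bracket_right_centre in the frame of tray_right_floor between -0.085 and 0.085 m and z of bracket_right_centre in the frame of tray_right_floor between 0.015 and 0.035 m); the robot touches nothing.
It also fails if it takes over 54 s, if anything falls off the work surface, if the arm or the gripper's body presses on something with over 40 N, if the wrist force passes 120 N, or if a joint passes its speed limit or range.

## Working session

There is one attempt and no reset: what is moved stays moved. The work goes in short steps, Python scripts to look and compute and a tool call to move; the robot and the scene stay as the last step left them, time stands still between calls to the robot, and variables do not carry over. Pictures are saved under pics/ and viewed, and the job is handed in when it is done.

Besides the shell and the picture viewer there is one more tool, called after "Emit:" as name(argument=value, ...) on one line, values as JSON. play_rows: Moves the arm, as the interface text tells. Its arguments: {"type":"object","properties":{"rows":{"type":"array","items":{"type":"array","items":{"type":"number"}}},"grip_force":{"type":"number"}},"required":["rows"]}

```bash
ls; mkdir -p pics; python3 - <<'E'
from station import status, optics
import cv2
s=status.observe()
print(s['t'],s['position'],s['tcp_rot'],s['opening'])
for n in ['scene','top']:
    c=optics.capture(n); cv2.imwrite(f'pics/{n}0.png',c['pixels']); print(n,c['mtx'],c['distortion'],c['R'],c['t'])
E
```

```text
pics
0.0 [ 0.19564559 -0.59293003  0.23790362] [-8.94216232e-04  9.87313101e-01  1.58782854e-01 -2.14218838e-04] 0.08827113453319371
scene [[430.60489151   0.         280.95952888]
 [  0.         430.60489151 212.03579944]
 [  0.           0.           1.        ]] [-0.12907889  0.          0.          0.          0.        ] [[-0.75862276 -0.65144493 -0.01053615]
 [-0.35138227  0.42270377 -0.83537538]
 [ 0.54865472 -0.63003256 -0.5495789 ]] [0.37008543 0.21866759 1.08154807]
top [[388.74902436   0.         274.93975685]
 [  0.         388.74902436 208.66026995]
 [  0.           0.           1.        ]] [-0.08385904  0.          0.          0.          0.        ] [[-0.01864365 -0.99960286  0.0211312 ]
 [-0.99830593  0.01744609 -0.05550586]
 [ 0.05511516 -0.02213024 -0.99823473]] [0.00866229 0.49064923 1.0856398 ]
```

View pics/scene0.png

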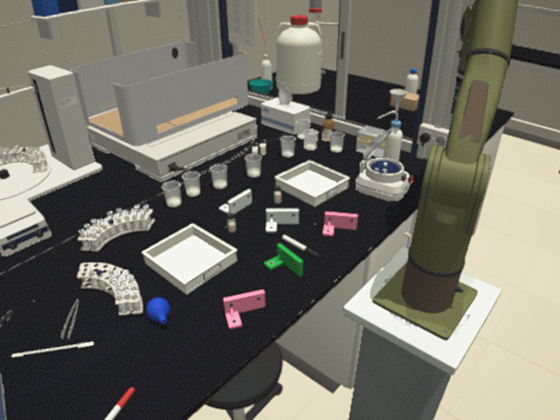

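View pics/top0.png

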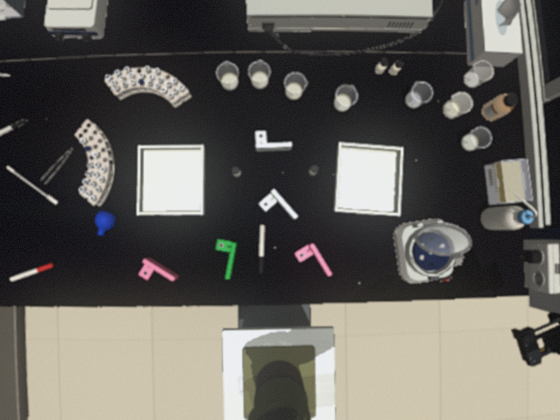

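```bash
python3 - <<'E'
import cv2
a=cv2.imread('pics/top0.png')[115:235,225:345]
b=cv2.imread('pics/scene0.png')[170:250,200:320]
cv2.imwrite('pics/crop0.png',cv2.hconcat([cv2.resize(a,(400,400),interpolation=2),cv2.resize(b,(400,400*2//3+0),interpolation=2) if 0 else cv2.copyMakeBorder(cv2.resize(b,(400,267),interpolation=2),0,133,0,0,0)]))
E
```

```text
(no output)
```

View pics/crop0.png

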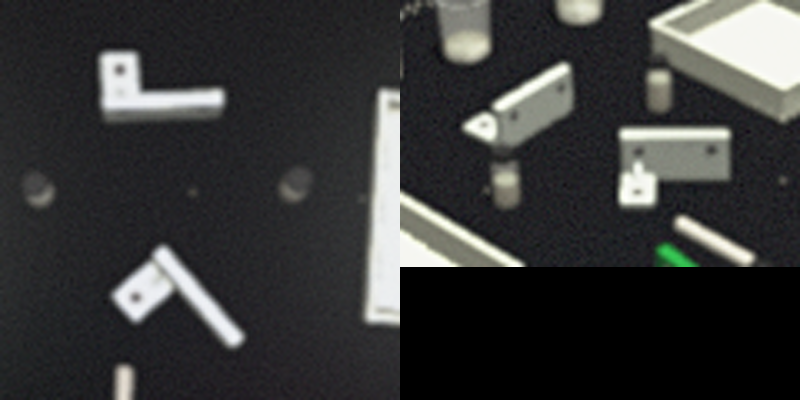

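```bash
cat > h.py <<'E'
import numpy as np, cv2
from station import status, optics
from scipy.spatial.transform import Rotation as Ro
def cast(c,px,z):
    p=cv2.undistortPoints(np.array(px,float).reshape(-1,1,2),c['mtx'],np.array(c['distortion'],float)).reshape(-1,2)
    d=np.c_[p,np.ones(len(p))]@c['R']; o=-c['R'].T@c['t']
    return (o+d*((z-o[2])/d[:,2])[:,None])[:,:2]
def proj(c,P):
    return cv2.projectPoints(np.array(P,float).reshape(-1,1,3),cv2.Rodrigues(np.array(c['R']))[0],np.array(c['t'],float),c['mtx'],np.array(c['distortion'],float))[0].reshape(-1,2)
def tcp():
    s=status.observe(); q=s['tcp_rot']; R=Ro.from_quat([q[1],q[2],q[3],q[0]]).as_matrix(); return np.array(s['position']),R
def go(p,yaw):
    """shift in tool axes + turn for target with tool x at yaw, z down"""
    p0,R=tcp()
    T=np.array([[np.cos(yaw),np.sin(yaw),0],[np.sin(yaw),-np.cos(yaw),0],[0,0,-1]])
    return R.T@(np.array(p)-p0), np.degrees(Ro.from_matrix(R.T@T).as_rotvec())
E
python3 - <<'E'
from h import *
c=optics.capture('top'); g=cv2.cvtColor(c['pixels'],cv2.COLOR_BGR2GRAY)
print('cam',-c['R'].T@c['t'])
for n,(x0,y0,x1,y1) in dict(A=(248,125,298,158),B=(255,185,302,222),TL=(125,135,215,225),TR=(328,135,412,222)).items():
    m=np.zeros_like(g); m[y0:y1,x0:x1]=g[y0:y1,x0:x1]
    for th in (80,185):
        b=(m>th).astype(np.uint8)
        cs=max(cv2.findContours(b,0,2)[0],key=cv2.contourArea)
        ap=cv2.approxPolyDP(cs,2.0,True).reshape(-1,2)
        print(n,th,ap.tolist(),'rect',cv2.boxPoints(cv2.minAreaRect(cs)).round(1).tolist())
        if n[0]=='T':
            w=cast(c,cv2.boxPoints(cv2.minAreaRect(cs)),0.04); print(w.round(3).tolist(),w.mean(0))
        else: print('z50',cast(c,ap,0.05).round(3).tolist()); print('z8',cast(c,ap,0.008).round(3).tolist())
print(g[138:158,250:294:3])
print('vials',cast(c,[(237,172),(313,170)],0.02))
E
```

```text
cam [0.43014433 0.02412441 1.11077421]
A 80 [[254, 132], [257, 150], [289, 149], [292, 146], [291, 141], [268, 142], [265, 130]] rect [[254.0, 130.0], [292.0, 130.0], [292.0, 150.0], [254.0, 150.0]]
z50 [[0.702, 0.055], [0.652, 0.047], [0.653, -0.041], [0.662, -0.05], [0.676, -0.047], [0.674, 0.016], [0.708, 0.024]]
z8 [[0.713, 0.056], [0.66, 0.048], [0.662, -0.044], [0.671, -0.053], [0.685, -0.05], [0.683, 0.016], [0.719, 0.024]]
A 185 [[256, 132], [257, 147], [291, 144], [267, 143], [265, 132]] rect [[256.0, 131.0], [291.0, 131.0], [291.0, 147.0], [256.0, 147.0]]
z50 [[0.702, 0.049], [0.66, 0.047], [0.667, -0.047], [0.671, 0.019], [0.702, 0.024]]
z8 [[0.713, 0.05], [0.669, 0.048], [0.677, -0.05], [0.68, 0.019], [0.713, 0.024]]
B 80 [[258, 203], [267, 211], [278, 202], [292, 218], [298, 216], [274, 188]] rect [[257.0, 204.0], [273.5, 187.5], [300.0, 214.0], [283.5, 230.5]]
z50 [[0.505, 0.047], [0.483, 0.022], [0.507, -0.008], [0.462, -0.046], [0.468, -0.062], [0.545, 0.002]]
z8 [[0.508, 0.048], [0.485, 0.022], [0.51, -0.009], [0.464, -0.048], [0.469, -0.066], [0.55, 0.001]]
B 185 [[
[... 2035 characters left out ...]
128  59]
 [ 36  28 113 130 121 124 126 126 128 114 114 105  93 101  40]
 [ 33  38  90 107  97 103 101  98  99  99 101  97  92  88  37]
 [ 35  30  78  97  91  86  79  82  81  76  75  74  72  64  34]
 [ 40  34  59  75  67  63  55  54  56  47  46  45  40  37  37]
 [ 32  34  36  47  41  40  36  33  37  36  34  35  29  30  32]
 [ 34  32  32  29  36  37  30  36  32  33  28  32  34  34  35]
 [ 36  37  30  35  35  28  36  31  32  36  35  37  31  32  35]
 [ 41  40  34  39  34  32  32  36  33  34  35  35  34  35  36]
 [ 39  37  35  35  36  31  31  35  37  28  29  33  38  37  29]
 [ 30  33  34  34  36  37  38  29  36  36  39  37  29  27  35]]
vials [[ 0.59591815  0.10516487]
 [ 0.59831258 -0.11009179]]
```

```bash
python3 - <<'E'
from h import *
s=status.observe(); print(s['q'])
print(go([0.503,-0.026,0.30],np.radians(38.6)))
print(go([0.196,-0.5938,0.32],np.radians(38.6)))
E
```

```text
[ 1.28577564  0.6897819  -0.19450809  1.56604673  0.15731217  0.9024929
 -0.21509402]
(array([ 0.46956758, -0.44225233, -0.06134994]), array([-7.68784177e-02, -6.87237676e-03, -2.03296630e+01]))
(array([ 3.59225160e-05,  6.51880661e-04, -8.18857201e-02]), array([-7.68784177e-02, -6.87237676e-03, -2.03296630e+01]))
```

Emit:
play_rows(rows=[[0, 0, -0.06, 0, 0, -4, 0.088], [0.04, -0.038, -0.07, 0, 0, -8, 0.088], [0.08, -0.076, -0.07, 0, 0, -12, 0.088], [0.12, -0.114, -0.07, 0, 0, -16, 0.088], [0.16, -0.152, -0.07, 0, 0, -20.3, 0.088], [0.2, -0.19, -0.07, 0, 0, -20.3, 0.088], [0.24, -0.228, -0.07, 0, 0, -20.3, 0.088], [0.28, -0.266, -0.07, 0, 0, -20.3, 0.088]])

```text
t: 1.15
position: [0.3789, -0.2515, 0.3087]
tcp_rot: [0.0, 0.944, 0.33, 0.0]
ft_force: [0.5, 0.3, 0.2]
opening: 0.0877
```

```bash
python3 - <<'E'
from h import *
s=status.observe(); print(s['t'],s['q'],s['position'],s['ft_force'])
print(go([0.503,-0.026,0.22],np.radians(38.6)))
E
```

```text
1.15 [ 0.73399146  0.38323546 -0.35551779  1.95199113  0.17644483  0.83589304
 -0.61454038] [ 0.3789465  -0.25154291  0.30871179] [0.48525177 0.26629126 0.22456985]
(array([ 0.23758062, -0.09908074,  0.08869674]), array([ 8.83443650e-03, -5.22311991e-05, -4.70471991e-02]))
```

Emit:
play_rows(rows=[[0.04, -0.03, 0.01, 0, 0, 0, 0.088], [0.08, -0.06, 0.03, 0, 0, 0, 0.088], [0.12, -0.09, 0.05, 0, 0, 0, 0.088], [0.16, -0.12, 0.07, 0, 0, 0, 0.088], [0.19, -0.15, 0.08, 0, 0, 0, 0.088], [0.19, -0.173, 0.08, 0, 0, 0, 0.088], [0.19, -0.173, 0.08, 0, 0, 0, 0.088]])

```text
t: 2.02
position: [0.4182, 0.0018, 0.2286]
tcp_rot: [-0.0, 0.943, 0.332, -0.001]
ft_force: [0.0, -0.1, 0.6]
opening: 0.0879
```

```bash
python3 - <<'E'
from h import *
s=status.observe(); print(s['t'],s['q'],s['position'],s['ft_force'])
print(go([0.503,-0.026,0.22],np.radians(38.6)))
c=optics.capture('wrist'); cv2.imwrite('pics/w1.png',c['pixels']); print(-c['R'].T@c['t'])
E
```

```text
2.025 [ 0.09860107  0.46040054 -0.31155269  2.16267665  0.26117352  0.55458528
 -1.29974584] [0.41817298 0.00179117 0.22855802] [ 0.03533758 -0.12272929  0.62396295]
(array([0.04872245, 0.07480714, 0.00843954]), array([-0.04902299,  0.06398817,  0.18612907]))
[0.48038048 0.05009895 0.37488856]
```

View pics/w1.png

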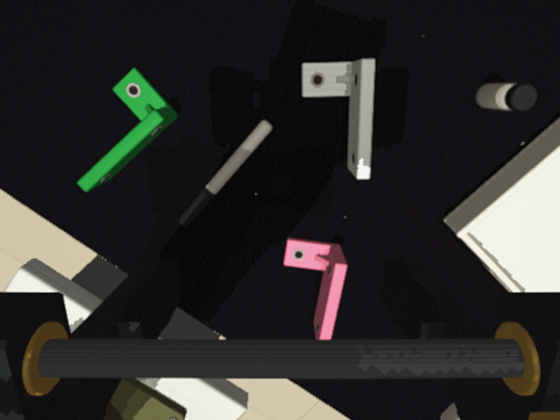

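```bash
python3 - <<'E'
from h import *
im=cv2.imread('pics/w1.png')[40:200,280:400]
cv2.imwrite('pics/w1c.png',cv2.resize(im,None,fx=3.7,fy=3.7,interpolation=2))
E
```

```text
(no output)
```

View pics/w1c.png

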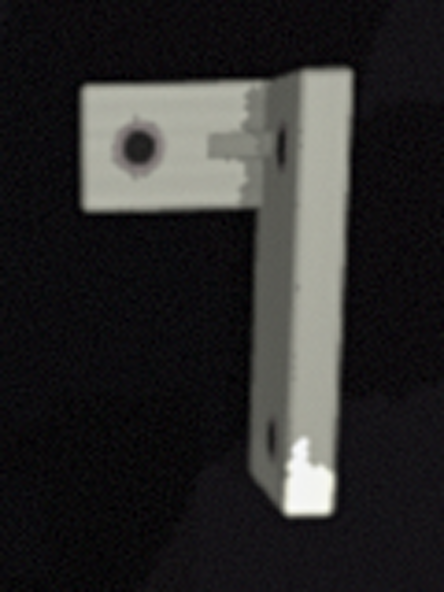

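The crop shows the left-hand candidate (wrist picture pixels 300–375, 60–180): foot at the far end, sticking out to the left along the wall. So it is the left-hand bracket, and it is silver, not green or pink. Its rim corners in the crop are (302,70), (352,69), (334,514), (284,514).

```bash
python3 - <<'E'
from h import *
c=optics.capture('wrist')
px=np.array([(302,70),(352,69),(334,514),(284,514)])/3.7+[280,40]-0.4
w=cast(c,px,0.05); print(w, w.mean(0))
d=(w[0]+w[1]-w[2]-w[3])/2; print(np.linalg.norm(d),np.degrees(np.arctan2(d[1],d[0])), np.linalg.norm(w[0]-w[1]))
m=w.mean(0); yaw=np.arctan2(d[1],d[0]); 
print(tcp()[0],go([m[0],m[1],0.09],yaw),go([m[0],m[1],0.015],yaw))
E
```

```text
[[ 0.53814731  0.01172301]
 [ 0.54512772  0.00337393]
 [ 0.46944721 -0.06099779]
 [ 0.46198038 -0.05167303]] [ 0.50367566 -0.02439347]
0.09922480456382364 40.07799491347328 0.010882704370734332
[ 4.19476728e-01 -1.84889708e-04  2.28809904e-01] (array([0.05079601, 0.07128261, 0.13886058]), array([ 0.04281919,  0.00361773, -1.54915729])) (array([0.05079999, 0.0712265 , 0.21386055]), array([ 0.04281919,  0.00361773, -1.54915729]))
```

Emit:
play_rows(rows=[[0.02, 0.03, 0.04, 0, 0, -0.5, 0.088], [0.04, 0.055, 0.08, 0, 0, -1, 0.088], [0.052, 0.071, 0.115, 0, 0, -1.5, 0.088], [0.053, 0.071, 0.13, 0, 0, -1.5, 0.088], [0.053, 0.071, 0.135, 0, 0, -1.5, 0.088], [0.053, 0.071, 0.135, 0, 0, -1.5, 0.088]])

```text
t: 2.88
position: [0.5043, -0.022, 0.0944]
tcp_rot: [0.0, 0.939, 0.343, -0.0]
ft_force: [-0.3, 0.4, 1.0]
opening: 0.0879
```

```bash
python3 - <<'E'
from h import *
s=status.observe(); print(s['t'],s['position'],s['ft_force'])
u=np.array([np.cos(.6995),np.sin(.6995)])
m=np.array([0.50368,-0.0244])+.003*u
print(go([*m,0.012],np.radians(40.1)))
E
```

```text
2.875 [ 0.50431213 -0.02199251  0.09443581] [-0.29449074  0.36100599  0.9689918 ]
(array([0.00097233, 0.00141952, 0.082436  ]), array([ 0.01072591,  0.0040159 , -0.03231496]))
```

Emit:
play_rows(rows=[[0.001, 0.001, 0.03, 0, 0, 0, 0.088], [0.001, 0.001, 0.055, 0, 0, 0, 0.088], [0.001, 0.001, 0.072, 0, 0, 0, 0.088], [0.001, 0.001, 0.08, 0, 0, 0, 0.088], [0.001, 0.001, 0.081, 0, 0, 0, 0.06], [0.001, 0.001, 0.081, 0, 0, 0, 0.03], [0.001, 0.001, 0.081, 0, 0, 0, 0.0], [0.001, 0.001, 0.081, 0, 0, 0, 0.0]], grip_force=25)

```text
t: 3.88
position: [0.5065, -0.0221, 0.0131]
tcp_rot: [0.0, 0.94, 0.343, 0.0]
ft_force: [-0.5, 0.6, 0.1]
opening: 0.0502
```

Emit:
play_rows(rows=[[0, 0, 0, 0, 0, 0, 0.0], [0, 0, 0, 0, 0, 0, 0.0], [0, 0, 0, 0, 0, 0, 0.0]])

```text
t: 4.25
position: [0.5062, -0.0221, 0.0127]
tcp_rot: [0.0, 0.939, 0.343, -0.0]
ft_force: [-0.3, -0.1, 0.0]
opening: 0.0203
```

Emit:
play_rows(rows=[[0, 0, 0, 0, 0, 0, 0.0], [0, 0, 0, 0, 0, 0, 0.0], [0, 0, 0, 0, 0, 0, 0.0]])

```text
t: 4.62
position: [0.5061, -0.0219, 0.0127]
tcp_rot: [-0.0, 0.939, 0.343, -0.0]
ft_force: [-0.0, 0.4, 0.6]
opening: 0.0119
```

Emit:
play_rows(rows=[[0, 0, -0.02, 0, 0, 0, 0.0], [0, 0, -0.05, 0, 0, 0, 0.0], [0, 0, -0.085, 0, 0, 0, 0.0], [0, 0, -0.11, 0, 0, 0, 0.0], [0, 0, -0.12, 0, 0, 0, 0.0]])

```text
t: 5.25
position: [0.5068, -0.0223, 0.1338]
tcp_rot: [0.0, 0.94, 0.342, 0.001]
ft_force: [0.2, -0.4, -2.1]
opening: 0.0117
```

```bash
python3 - <<'E'
from h import *
s=status.observe(); print(s['t'],s['position'],s['ft_force'],s['opening'],s['q'])
for y in (40.1,):
  print(go([0.577,0.285,0.125],np.radians(y)))
c=optics.capture('wrist'); cv2.imwrite('pics/w2.png',c['pixels'])
c=optics.capture('scene'); cv2.imwrite('pics/s2.png',c['pixels'])
E
```

```text
5.25 [ 0.50677231 -0.02229027  0.13384354] [ 0.22690065 -0.36798912 -2.12866175] 0.011681519598320169 [ 0.10513612  0.71221986 -0.24691867  2.01288511  0.37102491  0.45704289
 -1.29105001]
(array([ 0.25141669, -0.19012389,  0.00894446]), array([ 0.07635163, -0.08065191, -0.06707093]))
```

View pics/s2.png

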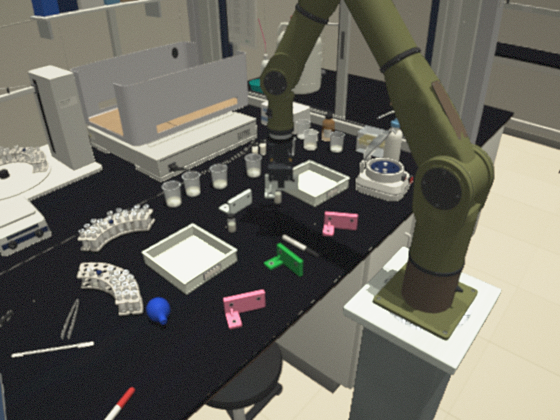

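View pics/w2.png

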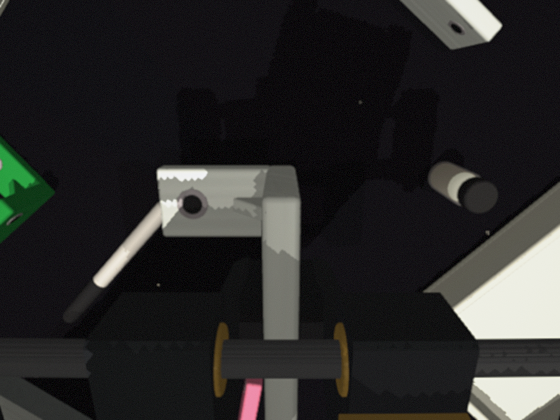

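Emit:
play_rows(rows=[[0.02, -0.015, -0.005, 0, 0, 0, 0], [0.06, -0.045, -0.005, 0, 0, 0, 0], [0.1, -0.075, -0.005, 0, 0, 0, 0], [0.14, -0.105, -0.005, 0, 0, 0, 0], [0.18, -0.135, -0.005, 0, 0, 0, 0], [0.22, -0.165, -0.005, 0, 0, 0, 0], [0.24, -0.18, -0.005, 0, 0, 0, 0], [0.247, -0.185, -0.005, 0, 0, 0, 0]])

```text
t: 6.35
position: [0.5751, 0.2803, 0.1359]
tcp_rot: [-0.0, 0.939, 0.344, -0.001]
ft_force: [-0.3, 0.7, -1.3]
opening: 0.0117
```

Emit:
play_rows(rows=[[0, 0, 0.0, 0, 0, 0, 0], [0, 0, 0.0, 0, 0, 0, 0]])

```text
t: 6.6
position: [0.5762, 0.2761, 0.1371]
tcp_rot: [0.001, 0.94, 0.342, -0.001]
ft_force: [0.9, 0.4, -1.2]
opening: 0.0119
```

```bash
python3 - <<'E'
from h import *
s=status.observe(); print(s['t'],s['position'],s['ft_force'],s['opening'],s['q'])
print(go([0.577,0.279,0.02],np.radians(40)))
c=optics.capture('wrist'); cv2.imwrite('pics/w3.png',c['pixels'])
E
```

```text
6.6 [0.57615093 0.27607432 0.13714821] [ 0.9017142   0.35327157 -1.17814742] 0.011940898656751322 [-0.3999852   0.83566502 -0.22209783  1.60468621  0.24955722  0.73134497
 -1.61163134]
(array([ 0.00279721, -0.00184517,  0.1171399 ]), array([ 0.07212676,  0.13093599, -0.04902476]))
```

View pics/w3.png

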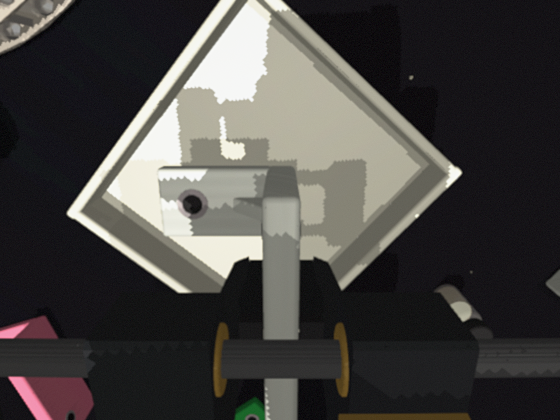

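Emit:
play_rows(rows=[[0.001, 0, 0.03, 0, 0, 0, 0], [0.002, 0, 0.065, 0, 0, 0, 0], [0.002, 0, 0.095, 0, 0, 0, 0], [0.002, 0, 0.11, 0, 0, 0, 0], [0.002, 0, 0.115, 0, 0, 0, 0], [0.002, 0, 0.117, 0, 0, 0, 0], [0.002, 0, 0.118, 0, 0, 0, 0]])

```text
t: 7.52
position: [0.5784, 0.2801, 0.0207]
tcp_rot: [-0.0, 0.94, 0.342, 0.001]
ft_force: [0.6, -0.1, -0.8]
opening: 0.0118
```

Emit:
play_rows(rows=[[0, 0, 0.001, 0, 0, 0, 0], [0, 0, 0.002, 0, 0, 0, 0], [0, 0, 0.003, 0, 0, 0, 0], [0, 0, 0.004, 0, 0, 0, 0], [0, 0, 0.004, 0, 0, 0, 0]])

```text
t: 8.15
position: [0.5778, 0.2799, 0.0167]
tcp_rot: [0.0, 0.94, 0.343, 0.0]
ft_force: [-1.7, -0.4, 5.6]
opening: 0.012
```

Emit:
play_rows(rows=[[0, 0, 0, 0, 0, 0, 0.05], [0, 0, 0, 0, 0, 0, 0.05], [0, 0, 0, 0, 0, 0, 0.05], [0, 0, 0, 0, 0, 0, 0.05]])

```text
t: 8.65
position: [0.5777, 0.2798, 0.0156]
tcp_rot: [0.0, 0.939, 0.343, -0.0]
ft_force: [-0.3, -0.4, 0.9]
opening: 0.0492
```

Emit:
play_rows(rows=[[0, 0, -0.02, 0, 0, 0, 0.05], [0, 0, -0.05, 0, 0, 0, 0.05], [0, 0, -0.09, 0, 0, 0, 0.06], [0, 0, -0.14, 0, 0, 0, 0.088], [0, 0, -0.17, 0, 0, 0, 0.088], [0, 0, -0.17, 0, 0, 0, 0.088]])

```text
t: 9.4
position: [0.5795, 0.2809, 0.1898]
tcp_rot: [-0.001, 0.94, 0.342, 0.004]
ft_force: [-0.7, -0.6, -0.9]
opening: 0.0869
```

```bash
python3 - <<'E'
from h import *
s=status.observe(); print(s['t'],s['position'],s['ft_force'],s['opening'],s['q'])
for y in (91.7,-88.3): print(go([0.58,0.0,0.20],np.radians(y)))
c=optics.capture('wrist'); cv2.imwrite('pics/w4.png',c['pixels'])
c=optics.capture('top'); cv2.imwrite('pics/t4.png',c['pixels'])
E
```

```text
9.4 [0.57947244 0.28086082 0.18977048] [-0.6928036  -0.58002061 -0.87936434] 0.08691368729585221 [-0.3920596   0.77185511 -0.24338636  1.55833488  0.22978958  0.8323663
 -1.59487266]
(array([-0.18024954,  0.21534149, -0.01121899]), array([  0.25127651,  -0.34218977, -51.64781509]))
(array([-0.18024954,  0.21534149, -0.01121899]), array([ -0.41153185,  -0.30219574, 128.35129802]))
```

View pics/w4.png

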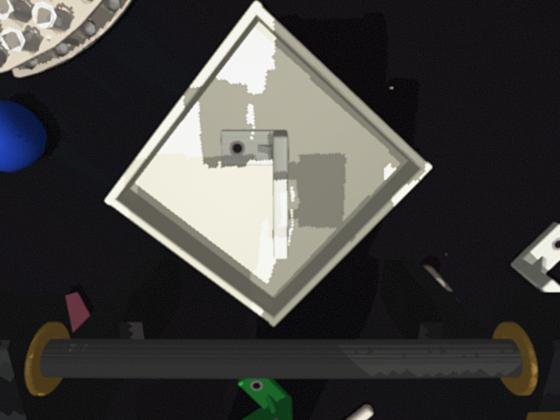

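```bash
python3 - <<'E'
from h import *
print(go([0.667,-0.08,0.22],np.radians(91.7)))
E
```

```text
(array([-0.16292749,  0.33279568, -0.03384375]), array([ 1.58565445e-02,  5.29497327e-03, -5.16317174e+01]))
```

Emit:
play_rows(rows=[[-0.01, 0.02, -0.02, 0, 0, -5, 0.088], [-0.03, 0.06, -0.034, 0, 0, -12, 0.088], [-0.05, 0.1, -0.034, 0, 0, -20, 0.088], [-0.07, 0.145, -0.034, 0, 0, -28, 0.088], [-0.09, 0.19, -0.034, 0, 0, -36, 0.088], [-0.11, 0.23, -0.034, 0, 0, -44, 0.088], [-0.135, 0.275, -0.034, 0, 0, -51.6, 0.088], [-0.155, 0.315, -0.034, 0, 0, -51.6, 0.088]])

```text
t: 10.5
position: [0.6609, -0.0636, 0.2177]
tcp_rot: [-0.001, 0.697, 0.717, -0.001]
ft_force: [-0.2, -0.2, 0.4]
opening: 0.088
```

Emit:
play_rows(rows=[[0.02, 0.0, 0, 0, 0, 0, 0.088], [0.02, 0.0, 0, 0, 0, 0, 0.088], [0.02, 0.0, 0, 0, 0, 0, 0.088]])

```text
t: 10.88
position: [0.6607, -0.0396, 0.2192]
tcp_rot: [-0.001, 0.696, 0.718, -0.0]
ft_force: [0.2, -0.4, 0.7]
opening: 0.0883
```

```bash
python3 - <<'E'
from h import *
s=status.observe(); print(s['t'],s['position'],s['ft_force'],s['opening'],s['q'])
print(go([0.667,-0.08,0.22],np.radians(91.7)))
c=optics.capture('wrist'); cv2.imwrite('pics/w5.png',c['pixels'])
E
```

```text
10.875 [ 0.66074593 -0.03963461  0.21920172] [ 0.20124256 -0.42135856  0.70437871] 0.08827018272652307 [ 0.26453533  0.80378237 -0.54225918  1.45145885  0.45267226  1.01369413
 -0.35194902]
(array([-0.04054343,  0.00496824, -0.00081389]), array([-0.07407851, -0.01290585,  0.11949629]))
```

View pics/w5.png

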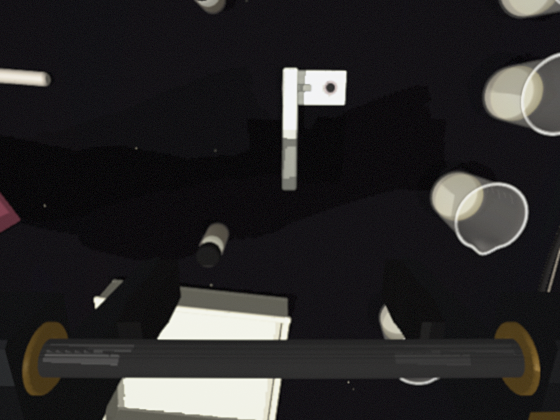

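```bash
python3 - <<'E'
from h import *
im=cv2.imread('pics/w5.png')[50:210,250:370]
cv2.imwrite('pics/w5c.png',cv2.resize(im,None,fx=3.7,fy=3.7,interpolation=2))
E
```

```text
(no output)
```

View pics/w5c.png

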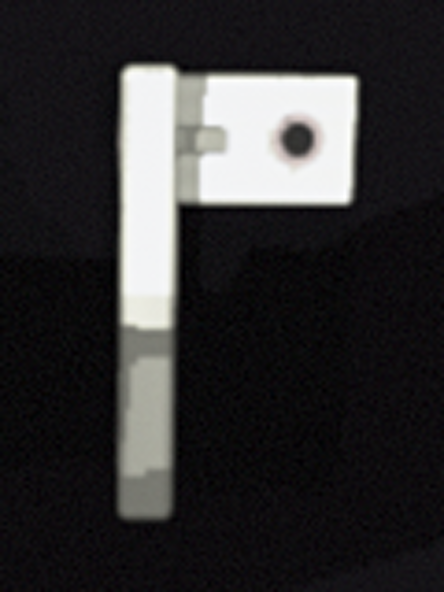

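The second silver bracket (wrist picture pixels 283–346, 68–190) has its foot at the far end, sticking out to the right along the wall. It is the right-hand bracket. Its rim corners in the crop are (121,66), (178,66), (173,519), (118,519).

```bash
python3 - <<'E'
from h import *
c=optics.capture('wrist')
px=np.array([(121,66),(178,66),(173,519),(118,519)])/3.7+[250,50]-0.4
w=cast(c,px,0.05); print(w, w.mean(0))
d=(w[0]+w[1]-w[2]-w[3])/2; print(np.linalg.norm(d),np.degrees(np.arctan2(d[1],d[0])), np.linalg.norm(w[0]-w[1]))
yaw=np.arctan2(d[1],d[0]); m=w.mean(0)+0.003*d/np.linalg.norm(d)
print(tcp()[0],go([m[0],m[1],0.09],yaw))
E
```

```text
[[ 0.6591434   0.05216234]
 [ 0.67124987  0.05254159]
 [ 0.67450029 -0.0470374 ]
 [ 0.66165808 -0.0474443 ]] [0.66663791 0.00255556]
0.09963452422234086 91.65786779986806 0.01211241116281258
[ 0.66102637 -0.04049164  0.21950335] (array([0.04590983, 0.00699538, 0.12948058]), array([-0.03277491,  0.02347936,  0.08329601]))
```

Emit:
play_rows(rows=[[0.015, 0.003, 0.04, 0, 0, 0, 0.088], [0.035, 0.006, 0.08, 0, 0, 0, 0.088], [0.046, 0.007, 0.11, 0, 0, 0, 0.088], [0.046, 0.007, 0.125, 0, 0, 0, 0.088], [0.046, 0.007, 0.125, 0, 0, 0, 0.088], [0.046, 0.007, 0.125, 0, 0, 0, 0.088]])

```text
t: 11.72
position: [0.668, 0.0042, 0.0961]
tcp_rot: [0.001, 0.697, 0.717, 0.001]
ft_force: [0.2, 0.1, 1.3]
opening: 0.0881
```

```bash
python3 - <<'E'
from h import *
s=status.observe(); print(s['t'],s['position'],s['ft_force'])
print(go([0.66655,0.0056,0.013],np.radians(91.66)))
E
```

```text
11.725 [0.66796767 0.00424583 0.09605001] [0.20690945 0.13343371 1.26162639]
(array([ 0.00143694, -0.00157404,  0.08304581]), array([ 0.13413194,  0.03044119, -0.07184208]))
```

Emit:
play_rows(rows=[[0.001, -0.001, 0.03, 0, 0, 0, 0.088], [0.001, -0.001, 0.055, 0, 0, 0, 0.088], [0.001, -0.001, 0.072, 0, 0, 0, 0.088], [0.001, -0.001, 0.08, 0, 0, 0, 0.088], [0.001, -0.001, 0.082, 0, 0, 0, 0.06], [0.001, -0.001, 0.082, 0, 0, 0, 0.03], [0.001, -0.001, 0.082, 0, 0, 0, 0.0], [0.001, -0.001, 0.082, 0, 0, 0, 0.0]], grip_force=25)

```text
t: 12.72
position: [0.6662, 0.0061, 0.0132]
tcp_rot: [0.0, 0.697, 0.717, 0.0]
ft_force: [-0.2, -0.7, 0.6]
opening: 0.05
```

Emit:
play_rows(rows=[[0, 0, 0, 0, 0, 0, 0.0], [0, 0, 0, 0, 0, 0, 0.0], [0, 0, 0, 0, 0, 0, 0.0], [0, 0, 0, 0, 0, 0, 0.0], [0, 0, 0, 0, 0, 0, 0.0], [0, 0, 0, 0, 0, 0, 0.0]])

```text
t: 13.48
position: [0.666, 0.0061, 0.0127]
tcp_rot: [0.0, 0.697, 0.717, 0.0]
ft_force: [0.1, -0.4, -0.6]
opening: 0.0121
```

Emit:
play_rows(rows=[[0, 0, -0.02, 0, 0, 0, 0.0], [0, 0, -0.05, 0, 0, 0, 0.0], [0, 0, -0.085, 0, 0, 0, 0.0], [0, 0, -0.115, 0, 0, 0, 0.0], [0, 0, -0.125, 0, 0, 0, 0.0], [0, 0, -0.125, 0, 0, 0, 0.0]])

```text
t: 14.22
position: [0.666, 0.006, 0.1384]
tcp_rot: [0.0, 0.697, 0.717, 0.0]
ft_force: [-0.0, -0.6, -2.7]
opening: 0.0116
```

```bash
python3 - <<'E'
from h import *
s=status.observe(); print(s['t'],s['position'],s['ft_force'],s['opening'],s['q'])
print(go([0.558,-0.262,0.138],np.radians(91.66)))
E
```

```text
14.225 [0.66604077 0.00599726 0.13837674] [-0.04522277 -0.64106539 -2.68729438] 0.011555384396794674 [ 0.17326635  0.89863843 -0.49511562  1.50721845  0.51055054  0.86566589
 -0.46993632]
(array([-0.26475226, -0.11576532,  0.00033176]), array([0.05557288, 0.01456522, 0.00131904]))
```

Emit:
play_rows(rows=[[-0.02, -0.01, 0, 0, 0, 0, 0], [-0.06, -0.026, 0, 0, 0, 0, 0], [-0.1, -0.044, 0, 0, 0, 0, 0], [-0.14, -0.061, 0, 0, 0, 0, 0], [-0.18, -0.08, 0, 0, 0, 0, 0], [-0.22, -0.096, 0, 0, 0, 0, 0], [-0.25, -0.11, 0, 0, 0, 0, 0], [-0.265, -0.116, 0, 0, 0, 0, 0]])

```text
t: 15.22
position: [0.5544, -0.2658, 0.1363]
tcp_rot: [-0.001, 0.698, 0.716, -0.002]
ft_force: [0.2, -0.0, -1.7]
opening: 0.0118
```

Emit:
play_rows(rows=[[0, 0, 0.0, 0, 0, 0, 0], [0, 0, 0.0, 0, 0, 0, 0]])

```text
t: 15.48
position: [0.5584, -0.26, 0.1377]
tcp_rot: [-0.0, 0.696, 0.718, 0.001]
ft_force: [0.2, -0.1, -1.7]
opening: 0.012
```

```bash
python3 - <<'E'
from h import *
s=status.observe(); print(s['t'],s['position'],s['ft_force'],s['opening'],s['q'])
print(go([0.558,-0.262,0.0175],np.radians(91.66)))
c=optics.capture('wrist'); cv2.imwrite('pics/w6.png',c['pixels'])
E
```

```text
15.475 [ 0.55839791 -0.26003615  0.137666  ] [ 0.2265369  -0.10540419 -1.68797899] 0.011954067611545079 [ 0.65108142  0.84930914 -0.52942372  1.67098965  0.56713465  0.77918239
 -0.11166333]
(array([-0.00215316, -0.00054602,  0.12016218]), array([ 0.04111665, -0.09675531,  0.14368374]))
```

View pics/w6.png

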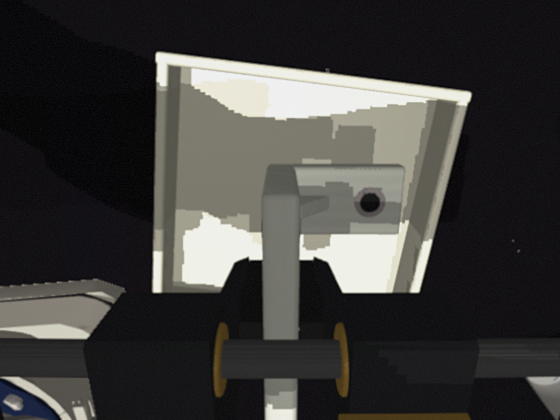

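```bash
python3 - <<'E'
from h import *
c=optics.capture('top')
for z in (0.05,0.1,.15): print(z,cast(c,[(395,228),(400,222),(455,222)],z).round(3).tolist())
print(go([0.566,-0.252,0.0175],np.radians(91.66)))
cv2.imwrite('pics/t6.png',cv2.resize(c['pixels'][120:300,310:490],(720,600)))
E
```

```text
0.05 [[0.429, -0.331], [0.446, -0.345], [0.442, -0.504]]
0.1 [[0.429, -0.314], [0.445, -0.328], [0.442, -0.48]]
0.15 [[0.429, -0.297], [0.444, -0.311], [0.441, -0.455]]
(array([0.00755157, 0.00760017, 0.1203275 ]), array([ 0.04099656, -0.0704256 ,  0.18079784]))
```

View pics/t6.png

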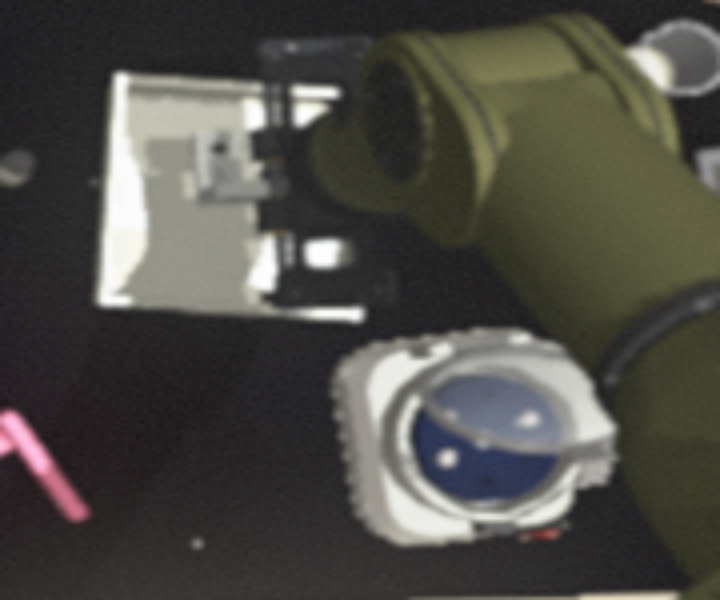

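```bash
python3 - <<'E'
from h import *
c=optics.capture('scene')
cv2.imwrite('pics/s6.png',cv2.resize(c['pixels'][60:330,220:560],(755,600)))
E
```

```text
(no output)
```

View pics/s6.png

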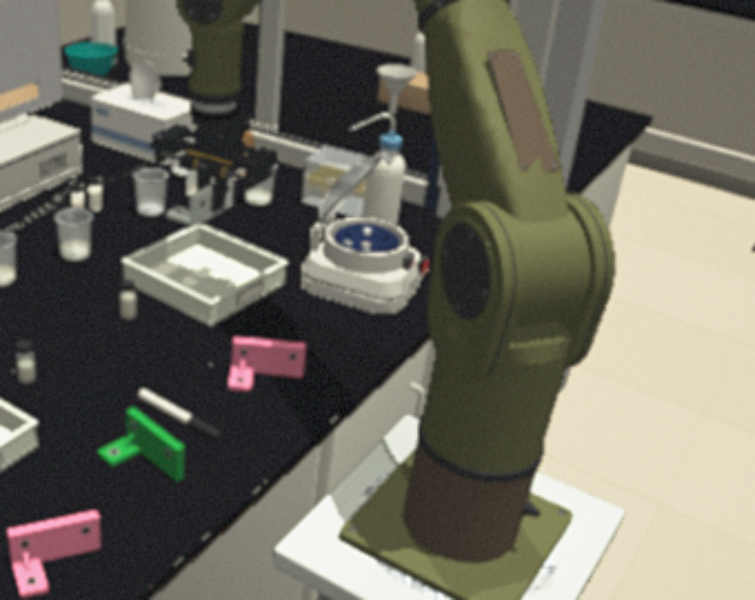

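Emit:
play_rows(rows=[[0.004, 0.004, 0.015, 0, 0, 0, 0], [0.008, 0.008, 0.05, 0, 0, 0, 0], [0.008, 0.008, 0.085, 0, 0, 0, 0], [0.008, 0.008, 0.105, 0, 0, 0, 0], [0.008, 0.008, 0.114, 0, 0, 0, 0], [0.008, 0.008, 0.117, 0, 0, 0, 0], [0.008, 0.008, 0.118, 0, 0, 0, 0]])

```text
t: 16.5
position: [0.5661, -0.2541, 0.0205]
tcp_rot: [0.001, 0.697, 0.717, 0.0]
ft_force: [-0.7, -0.0, -0.8]
opening: 0.012
```

Emit:
play_rows(rows=[[0, 0, 0.001, 0, 0, 0, 0], [0, 0, 0.002, 0, 0, 0, 0], [0, 0, 0.003, 0, 0, 0, 0], [0, 0, 0.004, 0, 0, 0, 0], [0, 0, 0.004, 0, 0, 0, 0]])

```text
t: 17.12
position: [0.5656, -0.254, 0.0167]
tcp_rot: [0.0, 0.697, 0.717, -0.0]
ft_force: [-1.3, 0.3, 5.4]
opening: 0.012
```

Emit:
play_rows(rows=[[0, 0, 0, 0, 0, 0, 0.05], [0, 0, 0, 0, 0, 0, 0.05], [0, 0, 0, 0, 0, 0, 0.05], [0, 0, 0, 0, 0, 0, 0.05]])

```text
t: 17.62
position: [0.5654, -0.2539, 0.0156]
tcp_rot: [-0.0, 0.697, 0.717, -0.0]
ft_force: [0.3, -1.2, 0.0]
opening: 0.0489
```

Emit:
play_rows(rows=[[0, 0, -0.02, 0, 0, 0, 0.05], [0, 0, -0.05, 0, 0, 0, 0.05], [0, 0, -0.09, 0, 0, 0, 0.05], [0, 0, -0.14, 0, 0, 0, 0.05], [0, 0, -0.17, 0, 0, 0, 0.05], [0.06, 0, -0.18, 0, 0, 0, 0.05], [0.12, 0, -0.18, 0, 0, 0, 0.05], [0.16, 0, -0.18, 0, 0, 0, 0.05]])

```text
t: 18.62
position: [0.5609, -0.0904, 0.1977]
tcp_rot: [0.0, 0.696, 0.718, 0.001]
ft_force: [0.8, -0.4, -0.8]
opening: 0.0501
```

Emit:
play_rows(rows=[[0.05, 0, 0, 0, 0, 0, 0.05], [0.1, 0, 0, 0, 0, 0, 0.05], [0.1, 0, 0, 0, 0, 0, 0.05], [0.1, 0, 0, 0, 0, 0, 0.05]])

```text
t: 19.12
position: [0.558, 0.0053, 0.1965]
tcp_rot: [0.001, 0.697, 0.717, -0.0]
ft_force: [0.2, -0.3, 0.5]
opening: 0.0504
```

```bash
python3 - <<'E'
from h import *
s=status.observe(); print(s['t'],s['position'],s['ft_force'],s['opening'])
c=optics.capture('scene'); d=optics.capture('top')
a=cv2.resize(c['pixels'][130:310,130:370],(800,600)); cv2.imwrite('pics/s7.png',a)
cv2.imwrite('pics/t7.png',cv2.resize(d['pixels'][120:240,120:420],(800,320)))
E
```

```text
19.125 [0.55795159 0.00525178 0.19652151] [ 0.19747165 -0.33453038  0.48263698] 0.05044646398406318
```

View pics/s7.png

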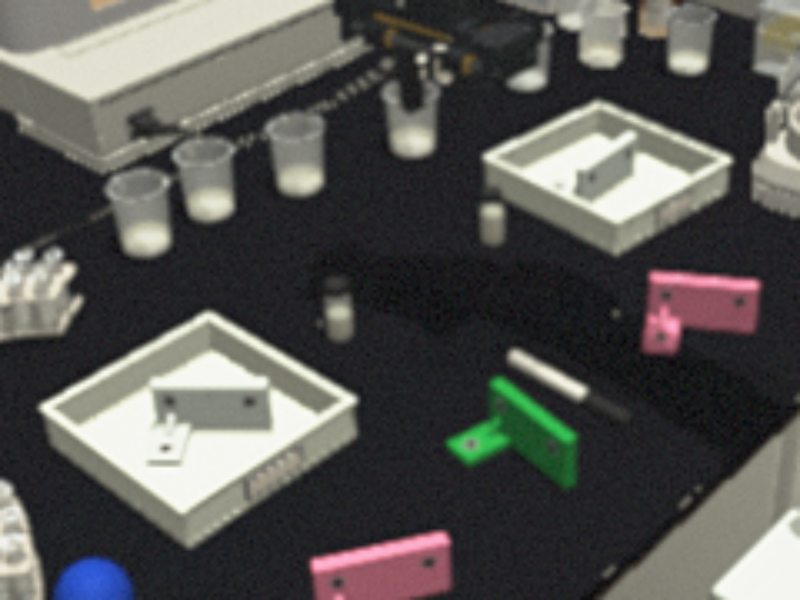

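View pics/t7.png

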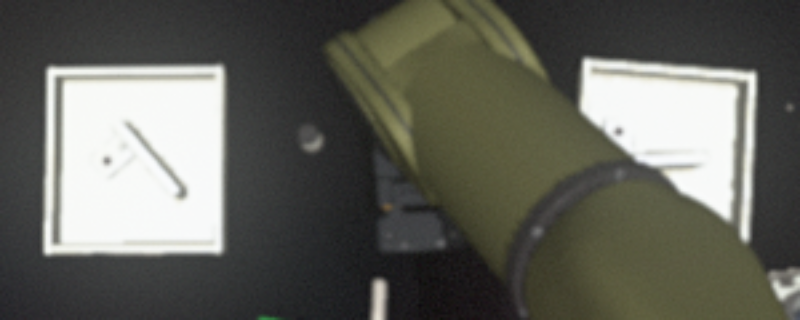

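Both pictures show a silver bracket standing on its foot in each tray. In the scene crop the left tray's is at about (210,410) and the right tray's at about (600,165). The gripper is clear of everything, and both vials still stand.

```bash
python3 -c "
from station import workorder; print(workorder.sign_off())"
```

```text
the job is handed in; nothing more can be done
None
```

I put the left-hand bracket in the left tray and the right-hand bracket in the right tray, each standing on its foot, and handed the job in at about 19 s. The limit is 54 s.

- **Which was which:** There were two silver brackets. I told them apart by the side the foot sticks out on, first in the top picture and then in an enlarged wrist crop before each grasp. I left the green and pink look-alikes alone.
- **Forces:** I gripped each bracket across its wall and lowered it until it touched the tray floor. The highest wrist force I read was about 6 N.
- **Last check:** The final scene and top pictures showed both brackets upright well inside their trays, with the gripper open and about 0.2 m up. No check failed or disagreed. In the final top view the arm hid part of the right tray, but the bracket there was still visible. I judged "upright" by eye and did not measure the angle.

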